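# Level and clamp the specimen light panel

### The job

The specimen light panel was left tilted up in its frame after wiping. Turn it about its long axis until it lies level with its white face up, then lock it there by turning the black bar knob on the frame's post clockwise fully home to its stop. Leave the tube rack, the bottle and the tray where they stand.

Things in the scene. Friction and masses are not known exactly. Their poses are not given: they have to be found in the camera images.
- frame: Fixed grey and aluminium stand, 200 x 356 mm. Origin at table height under the panel's middle; +y runs along the panel's long axis to the knob post, +x to the far side (about away from the robot). Feet 14 mm high at y +160 and -160. Knob post 60 x 40 mm at x +8, y +160, top 164 mm high; plain post 36 x 26 mm at y -151, top 154. The tilt axis runs along y at x 0, 130 mm above the table.
- light_panel (a joint): Tilt of the panel about its long axis, rad: 0 = level, white face up; positive = far edge (frame +x) raised, as it is at the start (0.5 to 1.15). Stops at +1.25 and -1.25, none at level. Balanced; light friction (0.08 N m, 1.5 N at the edge) holds it where it is left. With the knob locked a hidden brake holds it some six times harder.
- panel_centre (a point): Middle of the panel, on the tilt axis. The panel is a slab 140 mm (x) by 240 mm (y, long axis) by 16 mm thick: aluminium rim, white top face, black underside; its z axis is the normal of the white face. A steel brake disc, 56 mm across, 8 mm thick, sits on its axle next to the knob post.
- far_edge (a point): Middle of the panel's far long edge, on the white face: 70 mm from the tilt axis along the panel's x and 8 mm above its mid-plane; it moves with the panel. 138 mm above the table when level.
- near_edge (a point): Middle of the panel's near long edge, on the white face: 70 mm from the tilt axis along the panel's -x and 8 mm above its mid-plane; it moves with the panel. 138 mm above the table when level.
- lock_knob (a joint): Turn of the lock knob about its vertical axis, rad: 0 = released, bar square to the panel's long axis; grows clockwise seen from above; 1.57 (a quarter turn) = home at its stop, locked, bar in line with the panel's long axis. Starts at 0 to 0.35. Stays where it is left. Friction 0.06 N m, rising to 0.15 from about 1.05 rad on, where the brake bites.
- knob_grip (a point): Grip point on the vertical axis of the black lock knob, 195 mm above the table, on the knob post at frame x +18, y +160 mm. The upright bar is 56 mm long (along its x), 14 mm thick (along its y); its top is 15 mm above this point and it rises from a round plate, 46 mm across, whose top is 23 mm below this point.
- tube_rack: Loose green and grey rack, 90 x 190 mm, 103 mm high, with stoppered tubes, on the table to the robot's right. Leave alone. Origin: centre of the underside.
- amber_bottle: Loose amber bottle, 48 mm across, 100 mm high, standing behind the frame's far side. Leave alone. Origin: centre of the underside.
- steel_tray: Loose empty steel tray, 130 x 200 mm, 28 mm high, on the table to the robot's left. Leave alone. Origin: centre of the underside.

How it is judged:
On the way, in this order (a step that is already met when the one before it is completed fails the run):
1. the panel lies level, white face up, within 5 degrees, before the knob is locked (value of joint light_panel between -0.09 and 0.09 rad), for 0.2 s.
2. the knob is turned home, at least 1.35 rad of its 1.57 (value of joint lock_knob above 1.35 rad), for 0.2 s.
At the end, for the whole second after the job is handed in: The panel is at rest, level within 0.09 rad (5 degrees) with its white face up, and the lock knob stands at 1.35 rad or more of its 1.57 rad turn (all of step 1 and value of joint lock_knob above 1.35 rad and velocity of joint light_panel between -0.05 and 0.05 rad/s); the robot touches nothing.
It fails at once if the tube rack, bottle or tray is moved more than 20 mm (distance of any of tube_rack, amber_bottle, steel_tray from where it was at the start of the episode above 0.02 m).
It fails at once if the bottle is tipped over (angle between amber_bottle's own z axis and vertical above 0.5 rad).
It also fails if it takes over 58 s, if anything falls off the work surface, if the arm or the gripper's body presses on something with over 40 N, if the wrist force passes 120 N, or if a joint passes its speed limit or range.

### The arm

A 7-joint arm with a two-finger parallel gripper is mounted at the origin on the work surface. World frame = base frame: x ahead of the robot, y to its left, z up, the work surface at z = 0. Lengths are in m, angles in rad, forces in N, time in s.
With the tool pointing down it reaches from about 0.425 to 0.875 m from the base axis. Payload 4.7 kg.
Tool frame: the origin (TCP) lies on the centre line of the jaws, within the pads' length; the fingertips stand 8 mm ahead of it and the grasp point (between the pads) lies 11 mm behind it (tip_reach is the z of the fingertips in the tool frame, in m); z points along the fingers, y is the direction in which the jaws open and shut (so a half turn about z gives the same grasp; the last joint's range is limited). The gripper opens to 85 mm and grips with 20 to 120 N. Pads are 22 mm wide; open, the fingers measure 114 mm over their backs; the gripper's body (76 mm by 85 mm) begins 54 mm behind the grasp point. The pads swing forward as they close: fully open they stand 13 mm farther back than shut.
Start: joints at [1.33, 0.321, -0.07, 1.45, 0.023, 1.371, -0.057], TCP at [0.164, -0.629, 0.204] pointing down, gripper open.
Joint ranges: [-2.86, 2.86], [-0.3, 2.09], [-1.38, 1.24], [0.06, 2.45], [-1.56, 4.7], [0.09, 2.05], [-2.69, 2.69]. Speed limits (rad/s): [2.57, 2.57, 3.14, 3.14, 3.14, 3.14, 3.14].

### API

Orientations are given as a unit quaternion [x, y, z, w].
In Python, from rig import * gives the robot as it stands. The module is installed in compiled form; this text tells all that it offers. Calls block until the motion is done:
- move_ptp(position, orientation): joint-space move of the TCP to a pose.
- move_l(position, ori=None, speed=0.15): straight line of the TCP; ori=None keeps the orientation; speed is the mean speed in m/s.
- set_joints(angles): joint-space move.
- gripper_to(opening, force=None): finger opening in m; force is the grip in N (None keeps the last); returns when the fingers have stopped.
- dwell(seconds).
- solve_ik(position, orientation): joint angles nearest the present ones, or None.
- state(): the state.
- get_image(name): name is "scene" or "top" or "wrist"; returns a dict with "frame" (420x560x3 uint8, red, green, blue), "depth" (420x560 float32, m along the optical axis (not along the pixel's ray), 0 where there is no reading), "camera_matrix" (3x3 intrinsics, pixels), "D" ([k1, k2, p1, p2, k3] as OpenCV has them; the pictures are not rectified), "extrinsics" (4x4, takes a point from camera to world coordinates). Camera axes: x right, y down, z forward; pixel columns grow to the right and rows downward; lengths in m; the calibration is good to about 2 mm. A picture is of the moment at which its call begins.
A pose or a line that the arm cannot do raises PlanningError and nothing moves.
- job_done(): hands the job in, once; it reports no verdict.
Trained networks look in a picture, given as the dict that the camera call returned (one of the last four; its "shot" number tells which), for a name from the list of things; names that differ only in an ending like _2 or _b are one class to them, and where a whole thing is asked for, a point or a joint stands for the part that bears it (a point fixed in the world has none). Each returns a list of dicts, best first, with "conf" (0 to 1); they miss things now and then, are a little off and sometimes report something else, mostly with a low value. They report only what shows in the picture. A call takes as long as a camera call.
- look_for(picture, name): "centre" ([x, y, z] in m, in world coordinates, good to about 4 mm: the middle of the surface that is visible of it).
- outline_of(picture, name): "pixels" (420x560 bool, what is visible of it).
The state is a dict: "t": time; "qpos": joint angles; "dq": joint speeds; "joint_efforts": joint torques, N m; "ee_pos": TCP position; "tcp_rot": TCP orientation; "wrist_force": force on the tool from outside, world axes, zero at the start; "ft_torque": the same for the moment, N m; "opening": finger opening in m.
Only numpy, scipy, OpenCV 4.12 (cv2) and the standard library are available. Lean on these libraries where they do the work, as an engineer would, in place of code of your own. Each camera call takes 0.05 s, during which the arm holds its last target.

## Working session

There is one attempt and no reset: what is moved stays moved. The work goes in short steps, each a Python script; the robot and the scene stay as the last script left them, time stands still between calls to the robot, and variables do not carry over. Pictures are saved under pics/ and viewed, and the job is handed in when it is done.

```bash
mkdir -p pics; ls; python3 - <<'E'
from rig import *
import cv2,numpy as np
for n in ["scene","top"]:
    p=get_image(n); cv2.imwrite(f"pics/{n}0.png",p["frame"][:,:,::-1]); np.savez(f"{n}0.npz",**{k:v for k,v in p.items()})
    print(n,np.round(p["extrinsics"],3).tolist())
    for o in ["frame","light_panel","panel_centre","far_edge","near_edge","lock_knob","knob_grip","tube_rack","amber_bottle","steel_tray"]:
        r=look_for(p,o); print(o,[(np.round(d["centre"],3).tolist(),round(d["conf"],2)) for d in r[:2]])
s=state();print(s)
E
```

```text
pics
scene [[0.63, 0.563, -0.535, 1.247], [0.776, -0.445, 0.446, -0.574], [0.013, -0.696, -0.718, 0.99], [0.0, 0.0, 0.0, 1.0]]
frame [([0.512, -0.165, 0.046], 0.95)]
light_panel []
panel_centre [([0.536, -0.155, 0.185], 0.94)]
far_edge [([0.533, -0.157, 0.18], 0.88)]
near_edge [([0.535, -0.152, 0.18], 0.79)]
lock_knob [([0.481, -0.005, 0.19], 0.74)]
knob_grip [([0.481, -0.009, 0.193], 0.5)]
tube_rack [([0.526, -0.516, 0.07], 0.7), ([0.534, -0.154, 0.184], 0.37)]
amber_bottle [([0.689, -0.152, 0.064], 0.78), ([0.533, -0.154, 0.182], 0.73)]
steel_tray [([0.547, 0.441, 0.003], 0.77)]
top [[0.004, -0.989, 0.147, 0.436], [-1.0, -0.002, 0.017, -0.038], [-0.016, -0.147, -0.989, 1.258], [0.0, 0.0, 0.0, 1.0]]
frame [([0.494, -0.154, 0.136], 0.93)]
light_panel [([0.502, -0.156, 0.151], 0.55)]
panel_centre [([0.499, -0.161, 0.148], 0.8)]
far_edge [([0.496, -0.158, 0.149], 0.92)]
near_edge [([0.498, -0.158, 0.148], 0.71)]
lock_knob [([0.472, -0.003, 0.171], 0.69)]
knob_grip [([0.473, -0.002, 0.174], 0.62)]
tube_rack [([0.505, -0.498, 0.072], 0.84)]
amber_bottle [([0.666, -0.142, 0.072], 0.7)]
steel_tray [([0.556, 0.445, 0.001], 0.73)]
{'t': 1.1, 'qpos': array([ 1.33010626,  0.32094787, -0.07009119,  1.45049498,  0.02261993,
        1.37077633, -0.05687287]), 'dq': array([-3.51620023e-04, -2.45053613e-03, -1.04218194e-03,  9.93455153e-04,
       -5.41822462e-04, -1.79799050e-04,  2.78703210e-05]), 'joint_efforts': array([ 2.57757929e-04, -4.93408084e+01, -3.81318983e-01, -3.14578843e+01,
        1.31736268e-02,  1.44937163e-03, -2.50854492e-05]), 'ee_pos': array([ 0.16379931, -0.62905989,  0.20378488]), 'tcp_rot': array([ 9.91893574e-01,  1.27071363e-01, -2.21227167e-05,  8.45589339e-05]), 'wrist_force': array([ 0.54179416, -0.03383803, -0.21351206]), 'ft_torque': array([ 0.01236446, -0.02132793,  0.01115364]), 'opening': 0.08529905243564508}
```

View pics/scene0.png

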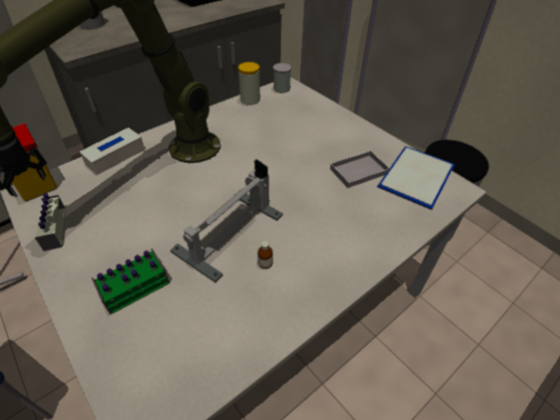

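View pics/top0.png

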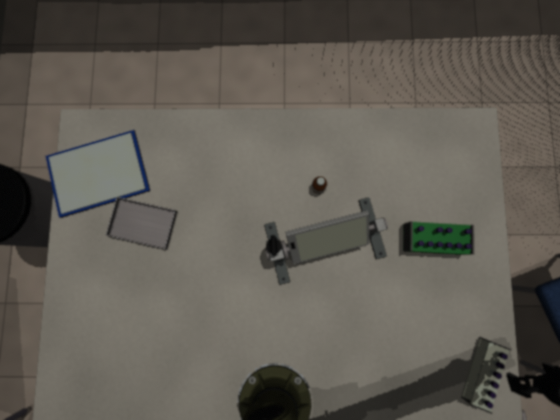

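The scene and top views show the frame yawed slightly. The knob post is at top-view pixel (275,245), the plain post at (378,224), the bottle at (318,185) and the rack at (438,238). Next I'll fit the panel and knob from depth.

```bash
cat > h.py <<'E'
import numpy as np,cv2
def cloud(p):
    K=p["camera_matrix"];D=p["D"];d=p["depth"];h,w=d.shape
    u,v=np.meshgrid(np.arange(w),np.arange(h))
    n=cv2.undistortPoints(np.stack([u,v],-1).reshape(-1,1,2).astype(np.float64),K,np.array(D)).reshape(h,w,2)
    P=np.dstack([n[...,0]*d,n[...,1]*d,d])
    E=p["extrinsics"]; W=P@E[:3,:3].T+E[:3,3]
    W[d<=0]=np.nan
    return W
def plane(P,it=300,t=.003):
    r=np.random.default_rng(0);best=None
    for _ in range(it):
        a=P[r.choice(len(P),3,False)];n=np.cross(a[1]-a[0],a[2]-a[0]);L=np.linalg.norm(n)
        if L<1e-9: continue
        m=abs((P-a[0])@(n/L))<t
        if best is None or m.sum()>best.sum():best=m
    Q=P[best];c=Q.mean(0);n=np.linalg.svd(Q-c)[2][2]
    return c,n*np.sign(n[2]),best
E
python3 - <<'E'
from rig import *
from h import *
p=get_image("top");W=cloud(p)
m=outline_of(p,"panel_centre")[0]["pixels"];P=W[m];P=P[np.isfinite(P[:,0])]
c,n,b=plane(P);print("panel",len(P),b.sum(),c,n)
Q=P[b];u=np.linalg.svd(Q-Q.mean(0))[2];print("long dir",u[0]); 
e=u[0]*np.sign(u[0][1]);f=np.cross(e,n)
print("ext",np.ptp((Q-c)@e),np.ptp((Q-c)@f),"f",f, ((Q-c)@e).min(),((Q-c)@e).max(),((Q-c)@f).min(),((Q-c)@f).max())
for o in ["lock_knob","frame"]:
    m=outline_of(p,o)[0]["pixels"];P=W[m];P=P[np.isfinite(P[:,0])]
    print(o,len(P),P.min(0),P.max(0))
    if o=="lock_knob":
        print(np.round(P[P[:,2]>.15],3).tolist())
    else:
        for lo,hi in((.006,.022),(.145,.17)):
            Q=P[(P[:,2]>lo)&(P[:,2]<hi)];print(lo,len(Q),Q.mean(0) if len(Q) else 0)
f=p["frame"][190:300,240:410];cv2.imwrite("pics/topz.png",cv2.resize(f,None,fx=4.6,fy=4.6,interpolation=cv2.INTER_CUBIC)[:,:,::-1])
E
```

```text
panel 2798 2443 [ 0.49600777 -0.16177515  0.1415277 ] [-0.76738257 -0.20216992  0.60848279]
long dir [-0.24554927  0.96930503  0.01238178]
ext 0.27044111429805306 0.14501115421865518 f [0.59230866 0.13991094 0.79347047] -0.13450568405472338 0.13593543024332969 -0.07706375737248705 0.06794739684616811
lock_knob 222 [ 0.44917568 -0.02225713  0.01852506] [0.50581005 0.02004745 0.21475584]
[[0.501, 0.002, 0.209], [0.5, -0.001, 0.212], [0.5, -0.004, 0.211], [0.498, 0.005, 0.21], [0.498, 0.002, 0.211], [0.498, -0.001, 0.211], [0.498, -0.004, 0.213], [0.498, -0.006, 0.21], [0.495, 0.005, 0.209], [0.495, 0.002, 0.211], [0.495, -0.001, 0.208], [0.495, -0.004, 0.211], [0.495, -0.006, 0.211], [0.494, 0.009, 0.175], [0.492, 0.005, 0.21], [0.492, 0.002, 0.213], [0.492, -0.001, 0.21], [0.492, -0.004, 0.209], [0.492, -0.006, 0.211], [0.494, -0.008, 0.173], [0.494, -0.011, 0.173], [0.491, 0.012, 0.174], [0.492, 0.009, 0.171], [0.49, 0.004, 0.211], [0.489, 0.002, 0.212], [0.49, -0.001, 0.209], [0.49, -0.004, 0.21], [0.49, -0.006, 0.21], [0.491, -0.008, 0.174], [0.492, -0.011, 0.173], [0.492, -0.014, 
[... 3930 characters left out ...]
[0.457, -0.004, 0.209], [0.457, -0.007, 0.212], [0.457, -0.009, 0.211], [0.458, -0.011, 0.172], [0.458, -0.014, 0.174], [0.458, -0.017, 0.173], [0.455, 0.006, 0.17], [0.455, 0.002, 0.21], [0.454, -0.001, 0.215], [0.455, -0.004, 0.212], [0.454, -0.007, 0.214], [0.455, -0.009, 0.211], [0.455, -0.011, 0.172], [0.455, -0.014, 0.168], [0.452, 0.001, 0.211], [0.452, -0.001, 0.21], [0.452, -0.004, 0.212], [0.452, -0.007, 0.207], [0.452, -0.009, 0.211], [0.449, -0.001, 0.21], [0.449, -0.004, 0.211], [0.449, -0.007, 0.208]]
frame 4327 [ 0.36040334 -0.35224572 -0.00320611] [0.63432933 0.0326837  0.21475584]
0.006 929 [ 0.49220775 -0.16954143  0.01527742]
0.145 886 [ 0.50129561 -0.15102685  0.15726305]
```

View pics/topz.png

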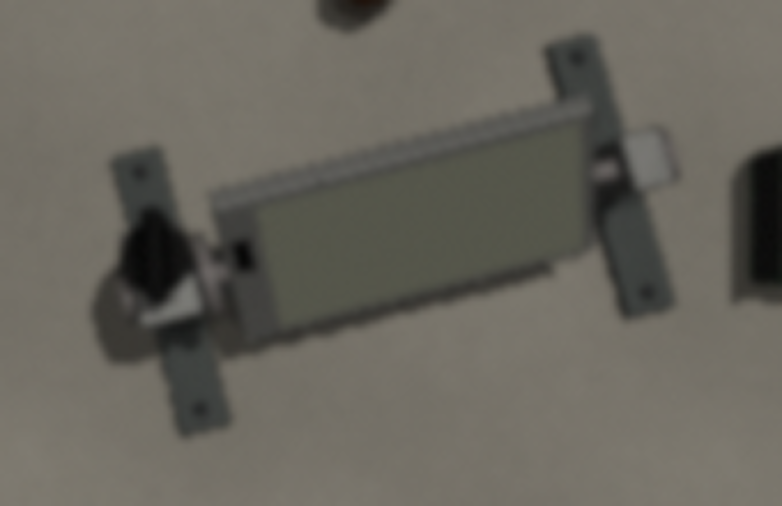

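The top zoom shows the panel tilted with its far edge up, and the knob bar at zoom pixel (157,255), nearly square to the panel. My fit gives yaw of about 0.252, tilt of about 0.92 and knob at about (0.475,-0.002), already turned about 0.18 rad. I'll push the far edge down along an arc with closed fingertips.

```bash
cat >> h.py <<'E'
from scipy.spatial.transform import Rotation as Ro
YAW=0.252; O=np.array([0.4975,-0.1612])
FX=np.array([np.cos(YAW),np.sin(YAW)]);FY=np.array([-np.sin(YAW),np.cos(YAW)])
def fw(x,y,z): return np.r_[O+x*FX+y*FY,z]
def down(phi): # tool y horizontal at world heading phi
    z=np.array([0,0,-1.]);y=np.array([np.cos(phi),np.sin(phi),0]);x=np.cross(y,z)
    return Ro.from_matrix(np.column_stack([x,y,z])).as_quat()
E
python3 - <<'E'
from rig import *
from h import *
s=state();print("tool y start",Ro.from_quat(s["tcp_rot"]).as_matrix()[:,1])
def path(t,lift=0): return fw(.055*np.cos(t)-.008*np.sin(t)-.011,0,.138+ .055*np.sin(t)+.008*(np.cos(t)-1)+lift)
# tip path -> TCP +8mm
qs={}
for k in (0,np.pi):
    q=solve_ik(path(.95,.11),down(YAW+np.pi/2+k)); print(k,q); qs[k]=q
k=min((k for k in qs if qs[k] is not None),key=lambda k:abs(qs[k][6]))
ori=down(YAW+np.pi/2+k)
gripper_to(0,30)
e=s["ee_pos"];move_l([e[0],e[1],.32],speed=.25)
move_ptp(path(.95,.11),ori)
f0=state()["wrist_force"]
move_l(path(1.0,.018),speed=.12)
print(state()["t"],state()["wrist_force"]-f0)
for t in np.linspace(1.0,0,11):
    move_l(path(t,.008),speed=.06); s=state();print(round(t,2),np.round(s["wrist_force"]-f0,1),round(s["t"],1),np.round(s["ee_pos"][2],4))
p=get_image("scene");cv2.imwrite("pics/s1.png",p["frame"][60:340,120:400][:,:,::-1].repeat(2,0).repeat(2,1))
E
```

```text
tool y start [ 2.52078163e-01 -9.67706874e-01  7.21648572e-05]
0 [ 0.88390755  0.08553725 -0.67283487  1.5782782   0.05341514  1.49646176
  2.03168276]
3.141592653589793 [ 0.78875124  0.07708467 -0.56956126  1.58111297  0.04165749  1.49559144
 -1.10138831]
5.7 [-0.20583045  0.36803336  1.9492519 ]
1.0 [-0.  -0.6  1.3] 6.0 0.1883
0.9 [0.2 0.3 0.6] 6.3 0.186
0.8 [-0.8  0.3  0.9] 6.5 0.1828
0.7 [-1.3  0.1  0.6] 6.8 0.1792
0.6 [-0.   1.3  0.8] 7.0 0.1753
0.5 [ 0.5 -0.2  1.6] 7.3 0.171
0.4 [-0.3 -0.7 -0.6] 7.5 0.1664
0.3 [0.3 0.5 2. ] 7.8 0.162
0.2 [3.4 1.  5.9] 8.0 0.1583
0.1 [5.  2.4 8.6] 8.3 0.1536
0.0 [-0.9 -0.3  1.3] 8.5 0.1457
```

View pics/s1.png

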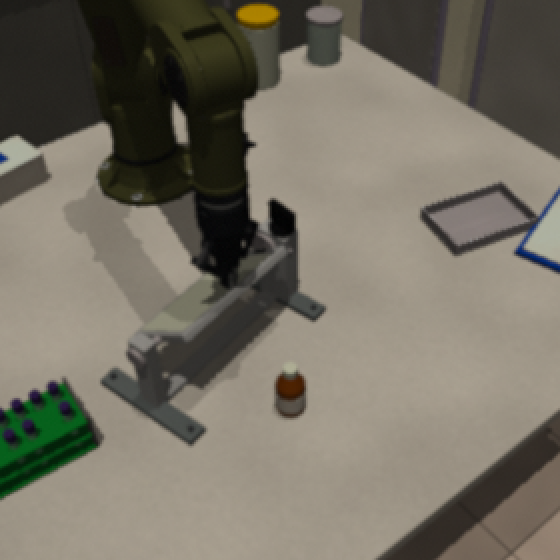

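The picture shows the panel lying about level under the fingertips at around (228,280). I'll retract and measure the tilt.

```bash
cat > chk.py <<'E'
from rig import *
from h import *
def chk(cam="top"):
    p=get_image(cam);W=cloud(p)
    m=outline_of(p,"panel_centre")[0]["pixels"];P=W[m];P=P[np.isfinite(P[:,0])]
    c,n,b=plane(P,t=.004);print("panel",b.sum(),len(P),c.round(4),n.round(3),"tilt",np.arctan2(-(n[:2]@FX),n[2]),"off",(c[:2]-O)@FX,(c[:2]-O)@FY)
    r=outline_of(p,"lock_knob")
    if r:
        P=W[r[0]["pixels"]];P=P[np.isfinite(P[:,0])];P=P[(P[:,2]>.203)&(P[:,2]<.217)]
        (cx,cy),(w,h),a=cv2.minAreaRect((P[:,:2]*1000).astype(np.float32))
        u=np.linalg.svd(P[:,:2]-P[:,:2].mean(0))[2][0];u*=np.sign(u[0]) or 1
        print("knob",cx,cy,w,h,P[:,:2].mean(0),"heading",np.arctan2(u[1],u[0]),"joint",YAW-np.arctan2(u[1],u[0]))
    return p
E
python3 - <<'E'
from chk import *
s=state();e=s["ee_pos"];move_l([e[0],e[1],.27],speed=.2)
q=s["qpos"]
# move to above knob
K=fw(.018,.16,.27);print(K)
for k in(0,1):
    for g in (.07,.07-.7,.07-1.4):
        print(k,solve_ik(K-[0,0,.08],down(g+np.pi/2+k*np.pi)))
chk("scene");p=chk("top");print(state()["t"])
cv2.imwrite("pics/t2.png",p["frame"][:,:,::-1])
E
```

```text
[ 0.47503688 -0.00176535  0.27      ]
0 [ 0.81076175 -0.02328952 -0.84018177  1.86239225 -0.01802689  1.29478631
  1.61642427]
0 [ 0.78719895 -0.0235081  -0.81731437  1.86292422 -0.01781842  1.29479546
  0.91567497]
0 [ 0.76661959 -0.02371561 -0.79733378  1.86339925 -0.01763511  1.29480389
  0.21502878]
1 [ 0.68440459 -0.02468552 -0.71744255  1.86538988 -0.01686701  1.29484199
 -1.52908726]
1 [ 0.64764995 -0.02518596 -0.68169698  1.86632542 -0.01649292  1.29486154
 -2.23019435]
1 None
panel 1171 1452 [ 0.5069 -0.1667  0.1433] [-0.517 -0.14   0.844] tilt 0.5657063443163799 off 0.007767446199741973 -0.007730391562112781
knob 476.930419921875 -2.2282562255859375 56.261775970458984 15.754488945007324 [ 0.47770871 -0.00353629] heading 0.10362637626286032 joint 0.1483736237371397
panel 1376 1497 [ 0.4797 -0.0941  0.1404] [-0.531 -0.134  0.837] tilt 0.5798801170023974 off -0.0004935778571950079 0.06943775876019771
knob 473.5937194824219 -2.1092886924743652 54.0552864074707 13.61607837677002 [ 0.47428242 -0.00204162] heading 0.07665543513163987 joint 0.17534456486836014
9.6333
```

View pics/t2.png

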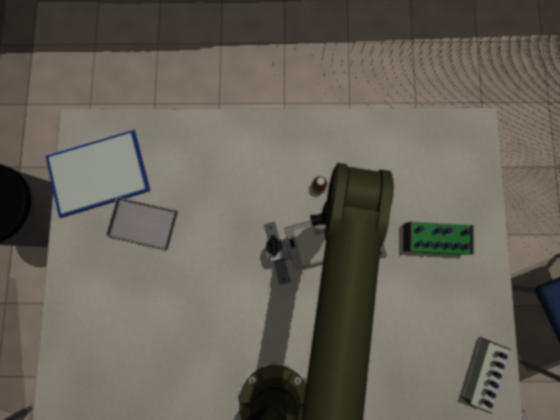

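Both cameras agree the tilt is still about 0.57, so the panel either slipped or sprang back. I'll look closer at the contact picture and at the panel now.

```bash
python3 - <<'E'
from rig import *
from h import *
a=cv2.imread("pics/s1.png")[::2,::2][90:200,50:160]
p=get_image("scene");b=p["frame"][150:260,170:280][:,:,::-1]
f=lambda i:cv2.resize(i,(398,398),interpolation=cv2.INTER_CUBIC)
cv2.imwrite("pics/cmp.png",np.clip(np.hstack([f(a),f(b)])*1.6,0,255).astype(np.uint8))
print(state()["ee_pos"],fw(.044,0,.27))
E
```

```text
[ 0.53846983 -0.15028338  0.26925399] [ 0.54011029 -0.15022898  0.27      ]
```

View pics/cmp.png

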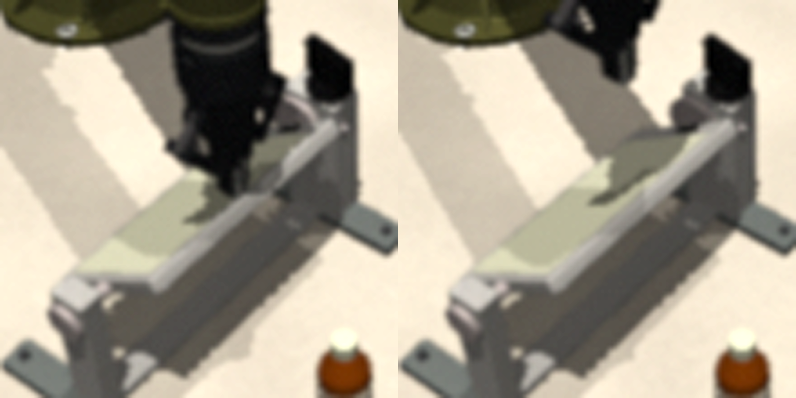

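```bash
python3 - <<'E'
from rig import *
from h import *
p=get_image("scene")
s=state();print(s["opening"],s["ee_pos"])
E=np.linalg.inv(p["extrinsics"])
def pr(X): return cv2.projectPoints(np.array([X]),cv2.Rodrigues(E[:3,:3])[0],E[:3,3],p["camera_matrix"],np.array(p["D"]))[0].ravel().round(1)
crop=lambda X:((pr(X)-[170,150])*3.62).round()
print("end tip",crop(fw(.0425,0,.138)),"far edge",crop(fw(.0546,0,.1745)),"under",crop(fw(.063,0,.161)),"tip now",crop(s["ee_pos"]-[0,0,.008]))
t=.57
for y in(-.12,.12): print(crop(fw(.0546,y,.1745)),crop(fw(-.07*.84-.0043,y,.13-.0378+.0067)))
E
```

```text
4.799435314024051e-05 [ 0.53859876 -0.15031992  0.26948338]
end tip [236. 218.] far edge [244. 194.] under [252. 209.] tip now [226. 110.]
[144. 280.] [ 55. 275.]
[332. 117.] [237. 126.]
```

```bash
python3 - <<'E'
from rig import *
from h import *
p=get_image("scene");W=cloud(p);s=state();e=s["ee_pos"]
m=(np.linalg.norm(W[...,:2]-e[:2],axis=-1)<.07)&(W[...,2]>.2)&(W[...,2]<.4)
P=W[m];print(len(P));o=np.argsort(P[:,2])[:25]
loc=P-e
print(np.round(np.c_[loc[:,:2]@np.c_[FX,FY],loc[:,2]][o],3))
print(Ro.from_quat(s["tcp_rot"]).as_matrix().round(3))
v,u=np.where(m);print(u.min(),u.max(),v.min(),v.max())
cv2.imwrite("pics/g.png",cv2.resize(np.clip(p["frame"][80:200,170:290][:,:,::-1]*2.,0,255).astype(np.uint8),(600,600),interpolation=cv2.INTER_CUBIC))
E
```

```text
603
[[ 0.005 -0.008  0.027]
 [ 0.009 -0.008  0.03 ]
 [ 0.011  0.002  0.031]
 [ 0.011 -0.005  0.032]
 [ 0.006 -0.009  0.032]
 [ 0.005 -0.012  0.034]
 [ 0.012 -0.002  0.035]
 [ 0.011 -0.009  0.035]
 [ 0.012  0.002  0.035]
 [ 0.009  0.005  0.036]
 [ 0.011 -0.005  0.036]
 [-0.002 -0.016  0.037]
 [ 0.007 -0.009  0.037]
 [ 0.006 -0.016  0.037]
 [ 0.011 -0.001  0.037]
 [ 0.01  -0.008  0.038]
 [ 0.001 -0.015  0.038]
 [-0.001 -0.012  0.038]
 [-0.006 -0.016  0.038]
 [ 0.01   0.001  0.039]
 [-0.003 -0.015  0.039]
 [ 0.007 -0.008  0.039]
 [ 0.005 -0.015  0.04 ]
 [ 0.011 -0.005  0.04 ]
 [ 0.008 -0.014  0.04 ]]
[[ 0.968  0.249 -0.   ]
 [ 0.249 -0.968  0.   ]
 [-0.    -0.    -1.   ]]
210 246 134 173
```

View pics/g.png

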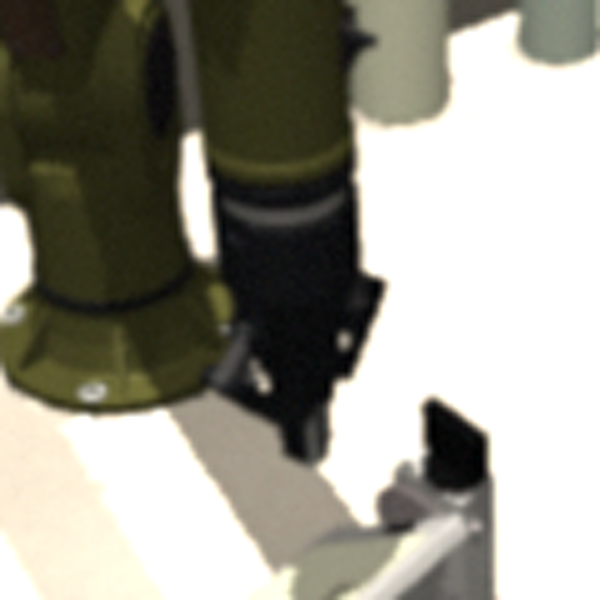

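```bash
python3 - <<'E'
from rig import *
from h import *
z=np.load("scene0.npz",allow_pickle=True);W=cloud(z)
e=np.array([.164,-.629,.204]);m=(np.linalg.norm(W[...,:2]-e[:2],axis=-1)<.1)&(W[...,2]>.13)&(W[...,2]<.4)
P=W[m];print("start lowest rel z",len(P),np.sort(P[:,2]-e[2])[:12].round(3))
def low(op):
    gripper_to(op,30)
    s=state();e=s["ee_pos"]
    for cam in("scene",):
        p=get_image(cam);W=cloud(p)
        m=(np.linalg.norm(W[...,:2]-e[:2],axis=-1)<.08)&(W[...,2]>.2)&(W[...,2]<.4)
        P=W[m];loc=P-e;L=np.c_[loc[:,:2]@np.c_[FX,FY],loc[:,2]];o=np.argsort(L[:,2])[:8];print(op,s["opening"],L[o].round(3).tolist())
    return p
low(.04);p=low(.085)
w=get_image("wrist");cv2.imwrite("pics/w.png",w["frame"][:,:,::-1])
cv2.imwrite("pics/g2.png",cv2.resize(np.clip(p["frame"][80:200,170:290][:,:,::-1]*2.,0,255).astype(np.uint8),(600,600),interpolation=cv2.INTER_CUBIC))
print(w["extrinsics"].round(3).tolist(),state()["t"])
Ww=cloud(w);m=np.linalg.norm(Ww-state()["ee_pos"],axis=-1)<.12
L=(Ww[m]-state()["ee_pos"]);L=np.c_[L[:,:2]@np.c_[FX,FY],L[:,2]];print(m.sum(),np.sort(L[:,2])[:5], L.min(0),L.max(0))
E
```

```text
start lowest rel z 1240 [0.04  0.041 0.042 0.042 0.042 0.042 0.044 0.044 0.044 0.045 0.045 0.046]
0.04 0.04024143606834828 [[-0.0, -0.027, 0.027], [-0.008, 0.019, 0.028], [0.007, 0.019, 0.029], [0.002, 0.017, 0.031], [0.006, -0.029, 0.031], [0.01, -0.026, 0.031], [0.005, 0.018, 0.032], [-0.009, 0.018, 0.032]]
0.085 0.08501157152456769 [[-0.007, 0.042, 0.04], [0.001, 0.041, 0.041], [-0.011, 0.042, 0.041], [-0.004, 0.042, 0.041], [0.01, -0.048, 0.043], [0.006, 0.04, 0.044], [0.01, -0.044, 0.044], [-0.006, 0.041, 0.044]]
[[0.25, -0.926, -0.282, 0.61], [-0.968, -0.239, -0.074, -0.131], [0.001, 0.292, -0.956, 0.439], [0.0, 0.0, 0.0, 1.0]] 10.9167
42524 [-0.1177871  -0.11773044 -0.11760789 -0.11756296 -0.11751928] [-0.02345704 -0.07402023 -0.1177871 ] [0.0195387  0.07481581 0.11766212]
```

View pics/w.png

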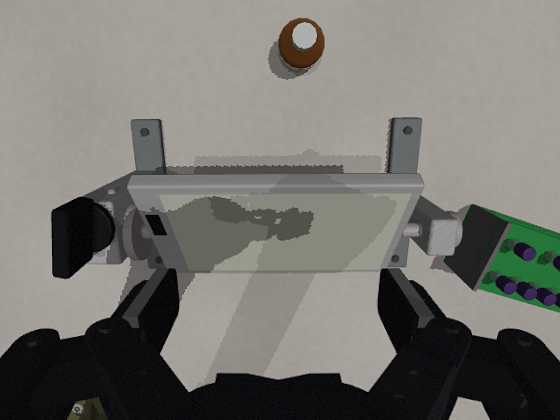

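View pics/g2.png

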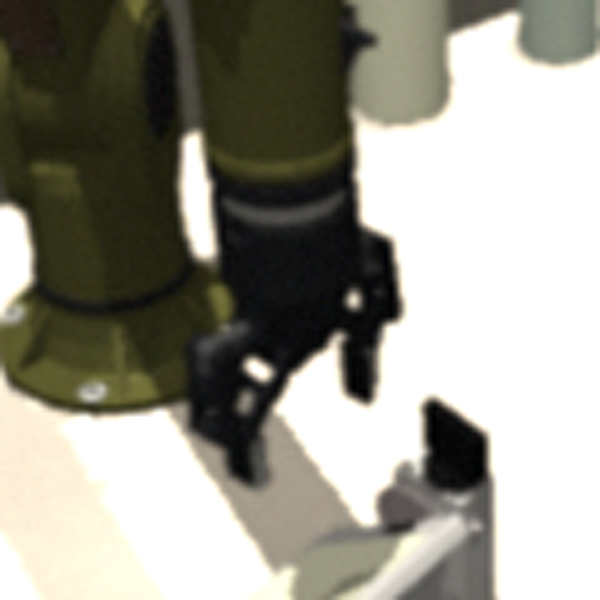

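The wrist and scene views show the real fingertips about 27 mm *behind* the reported TCP when shut, and about 40 mm behind when open. That is 35 mm off the stated 8 mm ahead. The first push ended exactly where this predicts: far edge at 174.5 mm for a tilt of 0.57. I'll correct for it and push again.

```bash
python3 - <<'E'
from chk import *
gripper_to(0,30)
TIP=.0275
def path(t,lift=0): return fw(.055*np.cos(t)-.008*np.sin(t)-.011,0,.138+ .055*np.sin(t)+.008*(np.cos(t)-1)+lift-TIP)
f0=state()["wrist_force"]
move_l(path(.7,.06),speed=.2)
move_l(path(.7,.01),speed=.15)
for t in np.linspace(.65,0,9):
    move_l(path(t),speed=.05); s=state();print(round(t,2),np.round(s["wrist_force"]-f0,1),round(s["t"],1),np.round(s["ee_pos"][2],4))
e=state()["ee_pos"];print(e,path(0))
move_l([e[0],e[1],.25],speed=.25)
chk("scene")
E
```

```text
0.65 [-1.8 -0.4  0.2] 13.1 0.142
0.57 [-0.8 -0.3 -0.1] 13.3 0.1387
0.49 [-1.4 -0.4  0.3] 13.6 0.1352
0.41 [-0.8  1.2 -0.2] 13.8 0.1313
0.32 [-0.6 -0.2  0.3] 14.1 0.1273
0.24 [-0.8 -0.1  0.3] 14.3 0.1232
0.16 [-0.9  0.2 -0.9] 14.6 0.1189
0.08 [-0.8 -0.2  0.1] 14.8 0.1146
0.0 [-0.8  1.3  0.3] 15.1 0.1101
[ 0.53999152 -0.15011447  0.11012974] [ 0.54011029 -0.15022898  0.1105    ]
panel 2425 2805 [ 0.5039 -0.167   0.137 ] [0.019 0.005 1.   ] tilt -0.019426815156800645 off 0.004800852173710176 -0.007216055190405628
knob 479.9872741699219 -4.143551349639893 47.95525360107422 11.350286483764648 [ 0.47950123 -0.00500213] heading 0.11373036224084726 joint 0.13826963775915274
```

The panel is level (tilt −0.02). Now the knob.

```bash
python3 - <<'E'
from chk import *
K=fw(.018,.16,0)[:2];print(K)
g0=.08
ori=lambda g:down(g+np.pi/2)
gripper_to(.05,40)
move_ptp(np.r_[K,.23],ori(g0))
chk("scene")
w=get_image("wrist");cv2.imwrite("pics/w3.png",w["frame"][:,:,::-1])
r=look_for(w,"knob_grip");print(r[:1])
W=cloud(w);m=outline_of(w,"knob_grip")
if m:
    P=W[m[0]["pixels"]];P=P[(P[:,2]>.2)&(P[:,2]<.22)]
    print(len(P));print(cv2.minAreaRect((P[:,:2]*1000).astype(np.float32)))
print(state()["qpos"],state()["t"])
E
```

```text
[ 0.47503688 -0.00176535]Traceback (most recent call last):
  File "<stdin>", line 7, in <module>
  File "chk.py", line 5, in chk
    m=outline_of(p,"panel_centre")[0]["pixels"];P=W[m];P=P[np.isfinite(P[:,0])]
      ~~~~~~~~~~~~~~~~~~~~~~~~~~~~^^^
IndexError: list index out of range
```

```bash
python3 - <<'E'
from chk import *
w=get_image("wrist");cv2.imwrite("pics/w3.png",w["frame"][:,:,::-1])
W=cloud(w);m=outline_of(w,"knob_grip")
if m:
    P=W[m[0]["pixels"]];P=P[(P[:,2]>.2)&(P[:,2]<.22)]
    print(len(P));print(cv2.minAreaRect((P[:,:2]*1000).astype(np.float32)))
print(state()["qpos"],state()["ee_pos"],state()["t"])
E
```

```text
2078
((472.95098876953125, 0.5651712417602539), (55.16847610473633, 13.983734130859375), 4.361852169036865)
[ 0.81881928 -0.05322166 -0.83040668  1.80209483 -0.04014404  1.37558894
  1.64745748] [ 0.47506619 -0.00181947  0.22999106] 19.025
```

View pics/w3.png

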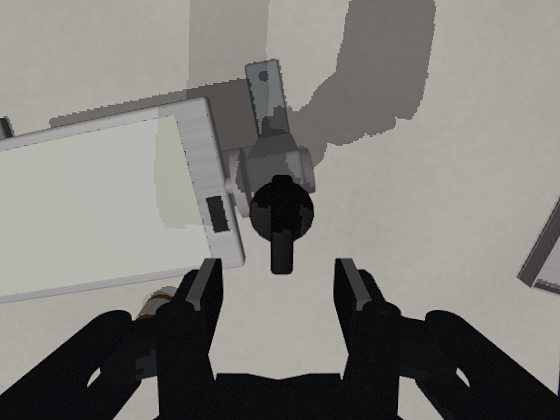

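The wrist view shows the bar at column 282, centred between the jaws (215–345) and aligned with them. The bar heading is 0.076. I'll descend, grip and turn.

```bash
python3 - <<'E'
from chk import *
K=np.array([.4743,-.001]);g0=.077
ori=lambda g:down(g+np.pi/2)
f0=state()["wrist_force"];t0=state()["ft_torque"]
def rep(l):
    s=state();print(l,np.round(s["wrist_force"]-f0,1),np.round(s["ft_torque"]-t0,2),round(s["opening"],4),s["ee_pos"].round(4),round(s["t"],1),round(s["qpos"][6],3))
move_l(np.r_[K,.1525],ori(g0),speed=.1);rep("down")
gripper_to(0.0,40);rep("grip")
z=.1525
for g in np.linspace(g0,YAW-np.pi/2-.02,8)[1:]:
    move_ptp(np.r_[K,z],ori(g));rep(round(YAW-g,2))
dwell(.3);rep("end")
E
```

```text
down [-0.6  0.7  0. ] [-0.07  0.02  0.05] 0.0499 [ 0.4748 -0.0009  0.1531] 19.9 1.596
grip [-2.4  3.9  4.2] [ 0.66  0.39 -0.07] 0.0134 [4.746e-01 3.000e-04 1.532e-01] 20.4 1.596
0.38 [-2.2  2.8  4.6] [ 0.72  0.42 -0.03] 0.0131 [4.746e-01 2.000e-04 1.532e-01] 20.7 1.393
0.58 [-1.   3.6  4.6] [ 0.69  0.43 -0.07] 0.0134 [4.746e-01 1.000e-04 1.532e-01] 21.0 1.191
0.78 [-2.3  3.3  5.4] [ 0.68  0.53 -0.11] 0.0131 [0.4745 0.     0.1532] 21.3 0.989
0.98 [-1.6  3.4  5.7] [ 0.56  0.52 -0.06] 0.0133 [ 0.4744 -0.      0.1532] 21.6 0.786
1.19 [-2.4  2.4  5.5] [ 0.65  0.61 -0.09] 0.0133 [ 4.743e-01 -1.000e-04  1.532e-01] 21.9 0.584
1.39 [-1.9  2.3  5.6] [ 0.69  0.67 -0.08] 0.0134 [ 4.743e-01 -1.000e-04  1.532e-01] 22.2 0.382
1.59 [-2.5  2.   6.4] [0.55 0.78 0.95] 0.0135 [ 4.742e-01 -1.000e-04  1.532e-01] 22.5 0.182
end [-2.7  1.9  5.4] [0.63 0.77 0.89] 0.0133 [ 4.742e-01 -1.000e-04  1.532e-01] 22.8 0.182
```

The torque jumped to about 1 N m, so the knob is at its stop. I'll release, retreat and verify.

```bash
python3 - <<'E'
from chk import *
gripper_to(.05)
e=state()["ee_pos"];move_l([e[0],e[1],.28],speed=.2)
w=get_image("wrist");cv2.imwrite("pics/w4.png",w["frame"][:,:,::-1])
W=cloud(w);m=outline_of(w,"knob_grip")
if m:
    P=W[m[0]["pixels"]];P=P[(P[:,2]>.2)&(P[:,2]<.22)];print(cv2.minAreaRect((P[:,:2]*1000).astype(np.float32)))
q=state()["qpos"].copy();q[0]+=.7;set_joints(q)
for c in("top","scene"):
    try: p=chk(c)
    except IndexError: print(c,"none");p=get_image(c)
    for o in ["tube_rack","amber_bottle","steel_tray"]: print(o,[np.round(d["centre"],3).tolist() for d in look_for(p,o)[:1]])
cv2.imwrite("pics/s4.png",p["frame"][:,:,::-1])
s=state();print(s["t"],s["ee_pos"],s["wrist_force"])
E
```

```text
((473.0339050292969, 0.8008537292480469), (13.800683975219727, 55.36605453491211), 13.783538818359375)
panel 3739 4020 [ 0.4971 -0.1611  0.1394] [0.016 0.004 1.   ] tilt -0.01644598594856718 off -0.0003984362560813106 0.00020485768897207792
knob 474.71221923828125 -2.0194950103759766 13.810437202453613 55.3309326171875 [ 0.4745582  -0.00248305] heading -1.2993042005428455 joint 1.5513042005428455
tube_rack [[0.503, -0.496, 0.07]]
amber_bottle [[0.666, -0.142, 0.073]]
steel_tray [[0.557, 0.442, 0.003]]
panel 2418 2698 [ 0.5037 -0.1669  0.1371] [0.018 0.005 1.   ] tilt -0.0190777202859828 off 0.004630681504379217 -0.007067610592071568
knob 475.2797546386719 -3.5596237182617188 16.195158004760742 52.954917907714844 [ 0.47657967 -0.0042226 ] heading -1.3028398833065875 joint 1.5548398833065875
tube_rack [[0.528, -0.517, 0.072]]
amber_bottle [[0.685, -0.153, 0.062]]
steel_tray [[0.549, 0.443, 0.003]]
25.9833 [ 0.36112534 -0.30593916  0.27839686] [-0.12435801  1.01095177  0.04433637]
```

View pics/s4.png

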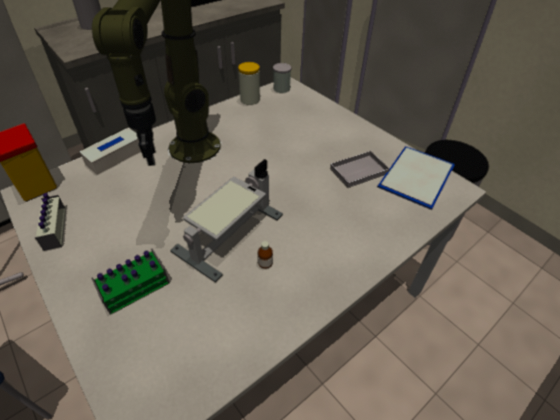

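View pics/w4.png

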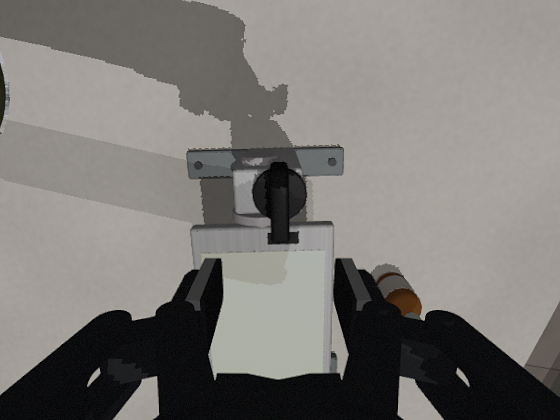

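The scene view shows the panel white side up and level at (225,208), and the arm clear at (150,160). The wrist view shows the knob bar at (282,205), in line with the panel's long axis. The rack, bottle and tray are where they were, so I'm handing in.

```bash
python3 -c "
from rig import *
job_done()"
```

```text
the job is handed in; nothing more can be done
```

The panel lies level with its white face up, the lock knob is turned home, and I have handed the job in. No verdict is reported. I pushed the panel's far edge down along an arc with closed fingertips, then gripped the bar knob and turned it clockwise. At the end of the turn the wrist torque jumped to about 1 N m, which I took as the stop.

**Last checks, at about 26 s with the arm clear:**
- **Panel:** the tilt is about −0.016 rad in the top camera and −0.019 rad in the scene camera. The limit is 0.09 rad.
- **Knob:** both cameras put it at about 1.55 rad of 1.57.
- **Rack, bottle and tray:** each is within about 4 mm of where it started, which is within the detector's own error.

**What disagreed:** the first push left the panel at about 0.57 rad. The cameras put the closed fingertips about 27 mm behind the reported TCP, not 8 mm ahead as stated, an offset of 35 mm. I corrected for it, and the second push and the knob grasp worked as planned. The wrist force readings during that second push were no more than noise, so I confirmed the result with the cameras only.

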